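# Slide the specimen carrier under the inspection bridge

## Robot

A 6-joint arm with a two-finger parallel gripper is mounted at the origin on the work surface. World frame = base frame: x ahead of the robot, y to its left, z up, the work surface at z = 0. Lengths are in m, angles in rad, forces in N, time in s.
With the tool pointing down it reaches from about 0.25 to 0.775 m from the base axis. Payload 4 kg.
Tool frame: the origin (TCP) lies midway between the tips of the shut fingers; the grasp point (between the pads) lies 19 mm behind it; z points along the fingers, y is the direction in which the jaws open and shut (so a half turn about z gives the same grasp; the last joint's range is limited). The gripper opens to 94 mm and grips with 3 to 60 N. Pads are 16 mm wide; open, the fingers measure 119 mm over their backs; the gripper's body (75 mm by 177 mm) begins 78 mm behind the grasp point.
Start: joints at [-1.297, 0.087, 1.371, -0, 1.684, -0.103], TCP at [0.202, -0.511, 0.169] pointing down, gripper open.
Joint ranges: [-3.1, 3.1], [-0.76, 2.03], [0.27, 2.55], [-1.08, 4.22], [0.17, 2.65], [-2.57, 2.57]. Speed limits (rad/s): [2.79, 2.79, 3.14, 3.14, 3.14, 3.14].

## Interface

Orientations are given as [roll, pitch, yaw] about the fixed x, y, z axes, in that order (R = Rz(yaw) Ry(pitch) Rx(roll)).
In Python, from bench import robot, cams gives the robot as it stands.
- The arm moves only by the tool step_arm, never from a script. Its argument "plan" is a list that holds one entry, the list of rows, each a list of 5 numbers: the shift along the world's x, y, z in mm, then the turn about the world's z in rad, then the opening in per cent of the stroke, from 0 (shut) to 100 (fully open). In form: [[[tx, ty, tz, turn, fingers], ...]]. A call has 1 to 8 rows; each row is the pose to reach, as a shift and turn from the pose commanded when the call began; what a row does not reach only later rows make up. A row lasts 1/12 s, in which the tool goes at most 41.7 mm and 7.16 degrees, less where a joint would pass 70% of its speed; a pose out of reach is approached as far as the arm can. A call with a gripper value outside its range is refused whole. The fingers move at their own pace and stop on an object; the grip force is fixed at half the most. Time passes only in rows, so rows that repeat a pose let the fingers close. It gives the time, the measured TCP pose, the force and the opening at its end, in the units of the state.
- robot.get_obs(): the state, without advancing time (a new reading comes with each control period).
- cams.snapshot(name): name is "scene" or "top" or "wrist"; returns a dict with "frame" (480x640x3 uint8, red, green, blue), "camera_matrix" (3x3 intrinsics, pixels), "k1" (the pictures are not rectified: a ray, as slopes to the right and down, at radius r is drawn at 1 + k1 r^2 times it, then the intrinsics apply), "origin" and "attitude" of the camera in the world; the wrist camera has in their place "T_tool_cam" (4x4, takes a point from camera to tool coordinates, whose origin is the TCP and whose axes are the flange's). Camera axes: x right, y down, z forward; pixel columns grow to the right and rows downward; lengths in m; the calibration is good to about 2 mm. A picture is of the moment at which its call begins: read the wrist's pose just before it. There is no depth.
- robot.close_job(): hands the job in, once; it reports no verdict.
The state is a dict: "time": time; "joint_positions": joint angles; "qvel": joint speeds; "joint_torque": joint torques, N m; "tool_pos": TCP position; "ee_rot": TCP orientation; "wrist_force": force on the tool from outside, world axes, zero at the start; "wrist_torque": the same for the moment, N m; "width": finger opening in m.
Only numpy, scipy, OpenCV 4.12 (cv2) and the standard library are available. Lean on these libraries where they do the work, as an engineer would, in place of code of your own. Each camera call takes 0.05 s, during which the arm holds its last target. There are 200 camera calls.

## Task

Without gripping or lifting it, push the long black specimen carrier sideways across the white stage until its long side lies flat against the fence, while it is still in front of the bridge. Then push it from its rear end along the fence, flat on the stage, under the low bridge until the shell is centred under the round window; leave it there, flat against the fence, and disturb nothing else.

Things in the scene. Friction and masses are not known exactly. Their poses are not given: they have to be found in the camera images.
- station: fixed white stage plate, 440 x 220 x 10 mm, on the table, with a fence along one long side and a low grey bridge across one end. Origin at table height; the stage spans x -240 to +200, y -110 to +110 mm, top at z = 10 mm. Its x axis runs along the fence towards and under the bridge, y across the stage to the fence (the side away from the robot), z up
- fence (a point): middle of the upper edge of the fence's inner face, at (-20, 60, 22) mm in the station's frame. The fence is a straight dark steel bar, 10 mm thick, 12 mm high above the stage, as long as the stage, its inner face at y = +60 mm
- bridge (a point): middle of the lower edge of the bridge's entrance, at (85, 5, 27) mm in the station's frame: headroom 17 mm above the stage. The bridge spans x +85 to +155, y -68 to +95 mm, its top at z = 35 mm; its near leg fills y -68 to -50 mm, so the opening runs from y = -50 mm to the fence (110 mm)
- window (a point): centre of the round see-through window (45 mm across) in the bridge, at mid-thickness of the bridge plate; at (120, 25, 31) mm in the station's frame
- carrier: loose black plate, 170 x 70 x 12 mm, about 0.25 kg, flat on the stage before the bridge, off the fence and mostly askew. Origin at the centre of its underside; x along its length to the front end (goes under the bridge first), z up. White disc with a shell near the front. Against the fence its centre is at y = +25 mm of the station; with the shell under the window its rear 90 mm stick out of the bridge
- shell (a point): top of the brown shell (24 mm across, standing 2.7 mm above the carrier's top), 40 mm ahead of the carrier's centre on its middle line, so 45 mm behind its front end
- loupe: Bystander, to be left alone: a small black cylinder (pocket magnifier), 30 mm across and 30 mm tall, standing on the stage behind the fence; origin at the centre of its underside
- vial: Bystander, to be left alone: a small amber glass vial, 24 mm across and 50 mm tall, standing on the stage near its edge beyond the bridge; origin at the centre of its underside
- jar: Bystander, to be left alone: a glass specimen jar with a brass lid, 60 mm across and 85 mm tall, standing on the table; origin at the centre of its underside
- dish: Bystander, to be left alone: a shallow glass dish, 90 mm across and 16 mm tall, on the table; origin at the centre of its underside
- spare_carrier: Bystander, to be left alone: a shorter black carrier with an empty white disc and no shell, 90 x 60 x 12 mm, lying on the table; not the one to be moved; origin at the centre of its underside
- tweezers: Bystander, to be left alone: steel tweezers, 110 mm long and 8 mm high, lying on the stage beside the bridge's near leg; origin at the middle of the underside
- slide_box: Bystander, to be left alone: a closed wooden slide box, 100 x 85 x 35 mm, on the table; origin at the centre of its underside
Mind the look-alikes: they are no part of the job. What is shaped like the carrier but pink or turquoise is not meant.

How it is judged:
On the way:
1. the carrier lies flat against the fence, still wholly in front of the bridge (y of carrier in the frame of station above 0.021 m and angle between the x axis of carrier and the x axis of station, either way round below 0.05 rad and x of carrier in the frame of station below 0 m), for 0.2 s.
At the end, for the whole second after the job is handed in: The carrier lies flat and at rest on the stage, along the fence (gap under 4 mm, within 0.05 rad), with the shell within 7 mm of the window's centre seen from above (y of carrier in the frame of station above 0.021 m and angle between the x axis of carrier and the x axis of station, either way round below 0.05 rad and horizontal distance between shell and window below 0.007 m and z of carrier in the frame of station between 0.008 and 0.012 m and angle between carrier's own z axis and vertical below 0.03 rad and linear speed of carrier below 0.01 m/s); the robot touches nothing.
It fails at once if the carrier is lifted off the stage or tipped (z of carrier in the frame of station above 0.017 m or angle between carrier's own z axis and vertical above 0.07 rad).
It fails at once if a bystander is shifted by more than 20 mm or knocked over (distance of any of loupe, vial, jar, dish, spare_carrier, tweezers, slide_box from where it was at the start of the episode above 0.02 m or angle between any of loupe, vial, jar, dish, spare_carrier, tweezers, slide_box's own z axis and vertical above 0.4 rad).
It also fails if it takes over 58 s, if anything falls off the work surface, if the arm or the gripper's body presses on something with over 40 N, if the wrist force passes 120 N, or if a joint passes its speed limit or range.

## Working session

There is one attempt and no reset: what is moved stays moved. The work goes in short steps, Python scripts to look and compute and a tool call to move; the robot and the scene stay as the last step left them, time stands still between calls to the robot, and variables do not carry over. Pictures are saved under pics/ and viewed, about 8 in all and at most 12, crops included, and the job is handed in when it is done.

Besides the shell and the picture viewer there is one more tool, called as a command line: name --argument value ..., lists and objects as JSON in quotes. step_arm: Moves the arm, as the interface text tells. Its arguments: {"type":"object","properties":{"plan":{"type":"array"}},"required":["plan"]}

```bash
mkdir -p pics; ls
python3 - <<'E'
from bench import robot,cams
import cv2
print(robot.get_obs())
for n in("top","scene"):
    s=cams.snapshot(n); cv2.imwrite(f"pics/{n}1.png",s["frame"][:,:,::-1]); print(n,{k:v for k,v in s.items() if k!="frame"})
E
```

```text
pics
{'time': 0.0, 'joint_positions': array([-1.29711201e+00,  8.79322743e-02,  1.37225266e+00, -3.45263567e-06,
        1.68359933e+00, -1.03097220e-01]), 'qvel': array([ 0.00022011, -0.00073692, -0.00099847, -0.00017251,  0.00014756,
        0.00156146]), 'joint_torque': array([-5.43583064e-04, -3.40180779e+01, -3.02429366e+01,  7.16824830e-02,
        3.29936366e-02, -1.68151087e-04]), 'tool_pos': array([ 0.20218541, -0.51080914,  0.1681175 ]), 'ee_rot': array([-3.13941232e+00, -2.22136187e-04,  3.76780907e-01]), 'wrist_force': array([-0.37236244,  0.45130554,  0.36374962]), 'wrist_torque': array([ 0.02127097,  0.0504627 , -0.02009715]), 'width': 0.09407313243577828}
top {'camera_matrix': array([[576.95721183,   0.        , 317.78801953],
       [  0.        , 576.95721183, 235.635869  ],
       [  0.        ,   0.        ,   1.        ]]), 'k1': -0.014500845061763459, 'origin': array([0.40028439, 0.00226358, 1.16331225]), 'attitude': array([-3.08784421, -0.01432773, -1.54936519])}
scene {'camera_matrix': array([[451.94220836,   0.        , 319.46172539],
       [  0.        , 451.94220836, 242.85466531],
       [  0.        ,   0.        ,   1.        ]]), 'k1': -0.11455066433121772, 'origin': array([ 1.10152911, -0.29041621,  0.65602528]), 'attitude': array([-2.26759797e+00,  1.65763572e-03,  1.11367119e+00])}
```

View pics/top1.png

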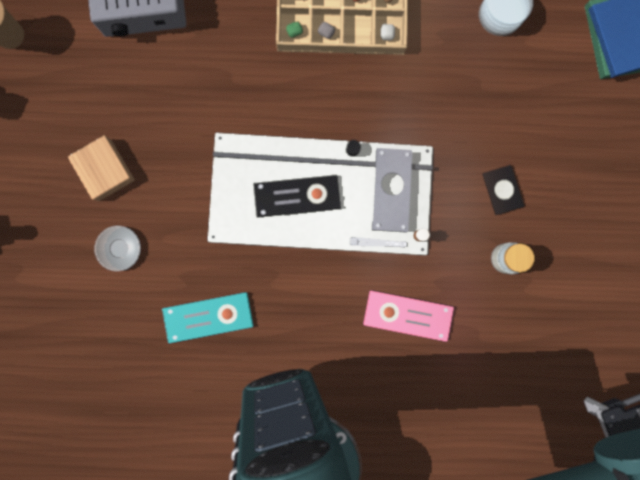

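View pics/scene1.png

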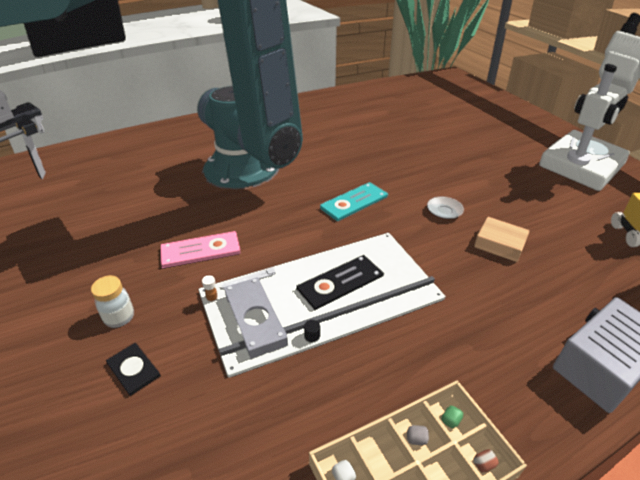

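The wanted carrier is the black one with the shell at top px (298,196), shell at (317,194). The others are the spare at (504,190), which is short with no shell, turquoise at (208,317), and pink at (409,315). I'll measure the scene and confirm the carrier with a crop.

```bash
cat > h.py <<'E'
import numpy as np,cv2
from scipy.spatial.transform import Rotation as R
from bench import robot,cams
def cast(s,px,z,o=None,Rm=None):
    K=s["camera_matrix"]; px=np.atleast_2d(px).astype(float)
    d=(px-K[:2,2])/K[0,0]; u=d.copy()
    for _ in range(8): u=d/(1+s["k1"]*(u**2).sum(1,keepdims=True))
    if o is None: o=s["origin"]; Rm=R.from_euler("xyz",s["attitude"]).as_matrix()
    r=np.c_[u,np.ones(len(u))]@Rm.T
    return (o+r*((z-o[2])/r[:,2])[:,None])[:,:2]
def big(m,near=None):
    c=cv2.findContours(m.astype(np.uint8),cv2.RETR_EXTERNAL,cv2.CHAIN_APPROX_NONE)[0]
    return max(c,key=cv2.contourArea)[:,0,:]
def rect(P):
    (c,s,a)=cv2.minAreaRect((P*1000).astype(np.float32))
    a=np.radians(a); 
    if s[0]<s[1]: s=s[::-1]; a+=np.pi/2
    if np.sin(a)>0: a+=np.pi      # x axis towards world -y
    return np.array(c),np.array(s),np.arctan2(np.sin(a),np.cos(a))
def st(p,c,a): # world mm -> station mm
    d=np.array(p)-c; x=np.array([np.cos(a),np.sin(a)]); return np.array([d@x,d@[-x[1],x[0]]])
E
cat > m.py <<'E'
from h import *
import sys
def top(name):
    s=cams.snapshot("top"); f=s["frame"]; cv2.imwrite(f"pics/{name}.png",f[:,:,::-1])
    return s,f
def carrier(s,f,roi=(165,235,230,360)):
    g=f.max(2); m=np.zeros(g.shape,bool); r=roi
    m[r[0]:r[1],r[2]:r[3]]=g[r[0]:r[1],r[2]:r[3]]<100
    return rect(cast(s,big(cv2.morphologyEx(m.astype(np.uint8),cv2.MORPH_OPEN,np.ones((4,4)))),0.022))
def shell(s,f,roi=(165,235,230,420)):
    q=f.astype(int); m=np.zeros(f.shape[:2],bool); r=roi
    m[r[0]:r[1],r[2]:r[3]]=((q[...,0]-q[...,2])>50)[r[0]:r[1],r[2]:r[3]]
    c=big(m); return c.mean(0),cast(s,c,0.0247).mean(0)*1000
if __name__=="__main__":
    s,f=top("top2")
    q=f.astype(int); m=(q.min(2)>130)&(q.max(2)-q.min(2)<40); m=m.astype(np.uint8)
    m[:125]=0;m[262:]=0;m[:,:195]=0;m[:,450:]=0
    m=cv2.morphologyEx(m,cv2.MORPH_OPEN,np.ones((5,5)))
    P=np.vstack([c[:,0] for c in cv2.findContours(m,cv2.RETR_EXTERNAL,cv2.CHAIN_APPROX_NONE)[0] if cv2.contourArea(c)>100])
    c,sz,a=rect(cast(s,P,0.010)); print("stage",c,sz,a)
    x=np.array([np.cos(a),np.sin(a)]); O=c+20*x; print("station origin",O)
    cc,cs,ca=carrier(s,f); print("carrier",cc,cs,ca,"station",st(cc,O,a),ca-a)
    sp,sw=shell(s,f); print("shell",sp,sw,st(sw,O,a))
    w=big((m*0+((q.min(2)>150)).astype(np.uint8))[170:200,383:410]); w=w+[383,170]; ww=cast(s,w,0.031); print("window",w.mean(0),st(ww.mean(0)*1000,O,a))
    for n,px in(("loupe",(352,155)),("fencemid",(300,160))): print(n,st(cast(s,px,.015)[0]*1000,O,a))
    cv2.imwrite("pics/c1.png",cv2.resize(f[125:265,200:450,::-1],None,fx=3,fy=3,interpolation=2))
E
python3 m.py
```

```text
stage [548.18811035 -16.35720825] [442.15649414 222.36434937] -1.6091415854342934
station origin [547.4213931  -36.34250646]
carrier [538.06384277  27.77671051] [167.04092407  67.7665329 ] -1.4468831530542794 station [-63.71335386 -11.80873718] 0.16225843238001403
shell [316.27586207 193.20689655] [546.12108515  -7.92778635] [-28.34398433  -2.38865491]
window [395.68571429 183.6       ] [127.41579593  25.62231032]
loupe [38.77240149 80.40615628]
fencemid [-64.92819682  63.75097509]
```

View pics/c1.png

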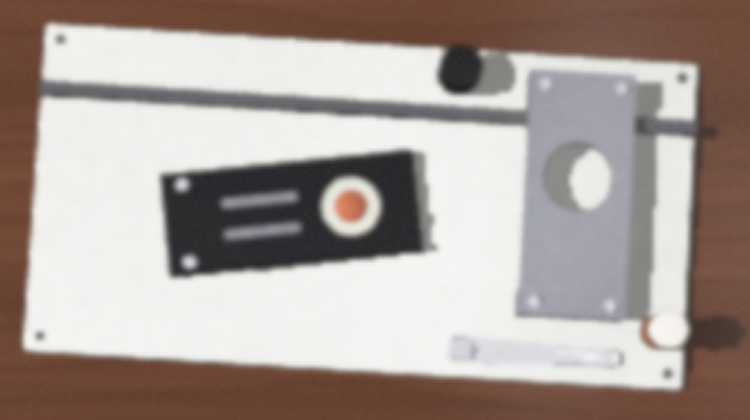

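The crop shows the black carrier with the brown shell at about (317,194). It is askew by about 9°, with its front end nearer the fence, and the bridge window centre is at about (393,184). I'll move to pre-push at world (465,30) with the jaws along the fence.

step_arm --plan '[[[16, 34, 0, -0.05, 100], [32, 68, 0, -0.1, 100], [48, 102, 0, -0.15, 100], [64, 136, 0, -0.2, 100], [80, 170, 0, -0.25, 100], [96, 204, 0, -0.3, 100], [112, 238, 0, -0.36, 100], [128, 272, 0, -0.415, 100]]]'

```text
time: 0.82
tool_pos: [0.3305, -0.2376, 0.1691]
ee_rot: [-3.142, -0.0, -0.042]
wrist_force: [0.7, 0.6, 0.4]
width: 0.094
```

step_arm --plan '[[[16, 34, 0, 0, 100], [32, 68, 0, 0, 100], [48, 102, 0, 0, 100], [64, 136, 0, 0, 100], [80, 170, 0, 0, 100], [96, 204, 0, 0, 100], [112, 238, 0, 0, 100], [135, 269, 0, 0, 100]]]'

```text
time: 1.48
tool_pos: [0.465, 0.0318, 0.1694]
ee_rot: [3.141, 0.0, -0.037]
wrist_force: [1.2, 0.4, -0.1]
width: 0.0939
```

```bash
python3 -c "
from h import *
o=robot.get_obs();print(o['time'],o['tool_pos'],o['ee_rot'],o['joint_positions'],o['wrist_force'])
s=cams.snapshot('wrist');print(s['T_tool_cam'],s['camera_matrix'],s['k1']);cv2.imwrite('pics/w1.png',s['frame'][:,:,::-1])"
```

```text
1.4833 [0.46504454 0.03183277 0.16939943] [ 3.14147716e+00  7.73352076e-05 -3.73072973e-02] [-5.32830272e-02 -1.01068189e-01  1.55763188e+00 -1.17485147e-04
  1.68510444e+00  1.55480720e+00] [ 1.24144899  0.37726547 -0.12782749]
[[ 4.20188676e-04 -9.63280288e-01 -2.68497504e-01  7.73698542e-02]
 [ 9.99999204e-01  7.24238300e-04 -1.03336579e-03  8.38624964e-04]
 [ 1.18987708e-03 -2.68496856e-01  9.63279826e-01 -2.16790525e-01]
 [ 0.00000000e+00  0.00000000e+00  0.00000000e+00  1.00000000e+00]] [[366.83563976   0.         323.07258464]
 [  0.         366.83563976 234.77731193]
 [  0.           0.           1.        ]] -0.06080223521452147
```

View pics/w1.png

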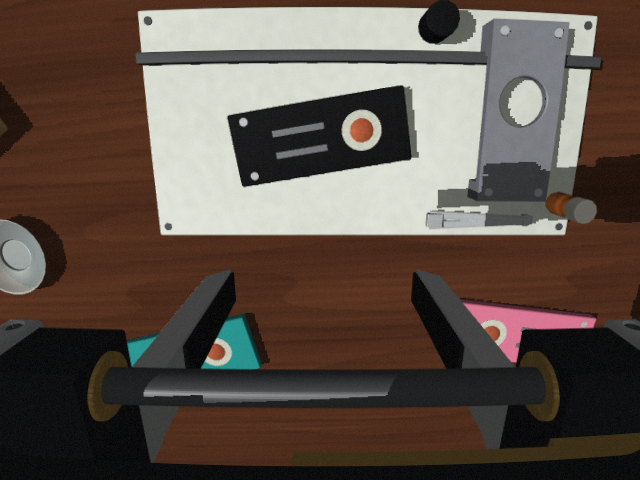

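The wrist view shows the carrier corners at about (229,115), (403,86), (411,158), (244,186) and the stage corners at (138,11), (597,15), (567,235), (161,235). I'll cross-check these against the top camera.

```bash
cat > wr.py <<'E'
from h import *
O=np.array([547.4,-36.3]);A=-1.6091
def wcast(s,o,px,z):
    Rt=R.from_euler("xyz",o["ee_rot"]).as_matrix();T=s["T_tool_cam"]
    return cast(s,px,z,o["tool_pos"]+Rt@T[:3,3],Rt@T[:3,:3])*1000
E
python3 -c "
from wr import *
o=robot.get_obs();s=cams.snapshot('wrist')
S=wcast(s,o,[(138,11),(597,15),(567,235),(161,235)],.01);print(S.round(),rect(S/1000))
C=wcast(s,o,[(229,115),(403,86),(411,158),(244,186)],.022);c,z,a=rect(C/1000);print(c,z,a,st(c,O,A),[st(p,O,A).round() for p in C])
print(st(wcast(s,o,(361,128),.0247)[0],O,A),st(wcast(s,o,(522,102),.031)[0],O,A))
T=wcast(s,o,[(427,219),(532,219)],.018);print([st(p,O,A) for p in T])
F=wcast(s,o,[(137,62),(480,60)],.022);print([st(p,O,A) for p in F])
"
```

```text
[[ 666.  206.]
 [ 653. -231.]
 [ 434. -227.]
 [ 447.  213.]] (array([549.89648438, -10.14878845]), array([440.21099854, 219.63638306]), np.float64(-1.600295096925269))
[543.13708496  37.31315613] [166.91989136  68.92663574] -1.4360008193723213 [-73.39591579  -7.07875305] [array([-161.,   13.]), array([ 3., 40.]), array([ 15., -27.]), array([-150.,  -55.])]
[-35.24759213   1.02866294] [113.86965131  27.25590371]
[array([ 36.41321852, -88.44852068]), array([147.53281403, -87.23806439])]
[array([-246.23324557,   61.48007524]), array([73.83737873, 64.29619639])]
```

step_arm --plan '[[[0, 0, -35, 0, 100], [0, 0, -70, 0, 100], [0, 0, -100, 0, 100], [0, 0, -125, 0, 100], [0, 0, -140, 0, 100], [0, 0, -150, 0, 100], [0, 0, -155, 0, 100], [0, 0, -155, 0, 100]]]'

```text
time: 2.25
tool_pos: [0.4646, 0.0291, 0.0135]
ee_rot: [3.141, 0.002, -0.039]
wrist_force: [-0.1, -0.5, 1.0]
width: 0.0941
```

The two cameras agree to about 6 mm, which is enough here. Now the sideways push, slowly.

step_arm --plan '[[[6, 0, 0, 0, 100], [12, -0.5, 0, 0, 100], [18, -0.7, 0, 0, 100], [24, -1, 0, 0, 100], [30, -1.2, 0, 0, 100], [35, -1.4, 0, 0, 100], [40, -1.6, 0, 0, 100], [45, -1.8, 0, 0, 100]]]'

```text
time: 2.92
tool_pos: [0.5109, 0.0278, 0.0143]
ee_rot: [3.141, 0.0, -0.038]
wrist_force: [-0.5, 0.9, 0.3]
width: 0.0942
```

step_arm --plan '[[[2, 0, 0, 0, 100], [4, 0, 0, 0, 100], [6, 0, 0, 0, 100], [8, 0, 0, 0, 100], [9, 0, 0, 0, 100], [10, 0, 0, 0, 100], [11, 0, 0, 0, 100], [12, 0, 0, 0, 100]]]'

```text
time: 3.58
tool_pos: [0.5224, 0.0278, 0.0143]
ee_rot: [3.142, 0.0, -0.038]
wrist_force: [-0.5, -0.1, 0.1]
width: 0.0938
```

```bash
python3 -c "
from h import *
o=robot.get_obs();print(o['time'],o['tool_pos'],o['wrist_force'])
s=cams.snapshot('wrist');cv2.imwrite('pics/w2.png',s['frame'][:,:,::-1])"
```

```text
3.5833 [0.5223762  0.02776636 0.01432367] [-0.51011627 -0.08809349  0.1021393 ]
```

View pics/w2.png

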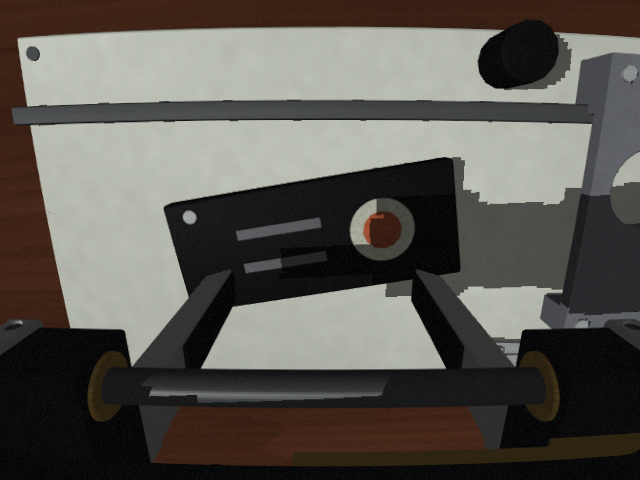

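The carrier at (165,207)–(460,158) is still askew. I'll measure how far it has moved.

```bash
python3 -c "
from wr import *
o=robot.get_obs();s=cams.snapshot('wrist')
C=wcast(s,o,[(165,207),(453,158),(460,268),(195,307)],.022);print([st(p,O,A).round() for p in C])
print('shell',st(wcast(s,o,(382,230),.0247)[0],O,A),'tcp',st(o['tool_pos'][:2]*1000,O,A))
print('fence',[st(p,O,A).round() for p in wcast(s,o,[(20,123),(580,121)],.022)])
print('tips',[st(p,O,A).round() for p in wcast(s,o,[(225,272),(233,272),(414,272)],.0143)])
"
```

```text
[array([-155.,    9.]), array([11., 37.]), array([ 21., -29.]), array([-144.,  -56.])]
shell [-28.07833656  -4.49318585] tcp [-63.04777599 -27.22828376]
fence [array([-236.,   58.]), array([83., 59.])]
tips [array([-125.,  -35.]), array([-120.,  -35.]), array([ -5., -35.])]
```

The carrier has not moved. The pixel spacing of the visible finger ends suggests that the open fingertips sit well above the TCP plane. I'll back off, shut the fingers and look.

step_arm --plan '[[[-20, 1, 2, 0, 100], [-40, 2, 4, 0, 100], [-60, 2, 6, 0, 100], [-60, 2, 6, 0, 0], [-60, 2, 6, 0, 0], [-60, 2, 6, 0, 0], [-60, 2, 6, 0, 0], [-60, 2, 6, 0, 0]]]'

```text
time: 4.35
tool_pos: [0.4632, 0.0297, 0.0203]
ee_rot: [3.142, -0.0, -0.038]
wrist_force: [0.3, -0.7, 0.5]
width: 0.0643
```

```bash
python3 -c "
from h import *
o=robot.get_obs();print(o['time'],o['tool_pos'],o['wrist_force'],o['width'])
s=cams.snapshot('wrist');cv2.imwrite('pics/w3.png',s['frame'][:,:,::-1])"
```

```text
4.35 [0.46320137 0.02969513 0.02032579] [ 0.26158546 -0.71780799  0.52000396] 0.06426495337135749
```

View pics/w3.png

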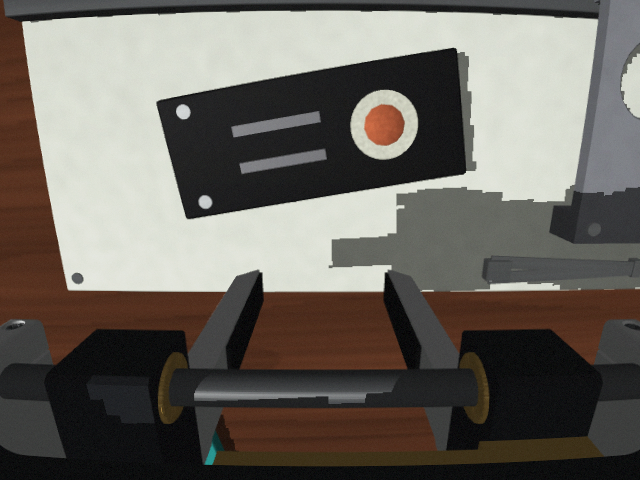

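The wrist view shows both fingertips at row 272. At a width of 64 mm, the spacing (262 to 385) puts the tips about 39 mm above the reported TCP. I'll check this independently in the scene camera by marking the TCP and the point 39 mm above it.

```bash
python3 -c "
from h import *
o=robot.get_obs()
s=cams.snapshot('scene');f=s['frame'][:,:,::-1].copy()
Rm=R.from_euler('xyz',s['attitude']).as_matrix()
t=o['tool_pos'];ey=R.from_euler('xyz',o['ee_rot']).as_matrix()[:,1]
P=np.array([t+k*ey*.038+np.array([0,0,h]) for h in(0,.039) for k in(-1,1)])
q=(P-s['origin'])@Rm;u=q[:,:2]/q[:,2:];u*=1+s['k1']*(u**2).sum(1,keepdims=True)
p=u*s['camera_matrix'][0,0]+s['camera_matrix'][:2,2];print(p)
x0,y0=(p.mean(0)-[80,60]).astype(int)
c=cv2.resize(f[y0:y0+120,x0:x0+160],None,fx=5,fy=5,interpolation=2)
for i,v in enumerate(p): cv2.circle(c,tuple(int(a) for a in (v-[x0,y0])*5+2.5),4,[(0,0,255),(0,255,0)][i//2],1)
cv2.imwrite('pics/s2.png',c)"
```

```text
[[338.69298076 251.844133  ]
 [305.94155132 261.60200704]
 [339.17306099 237.74545604]
 [305.53901541 247.40810024]]
```

View pics/s2.png

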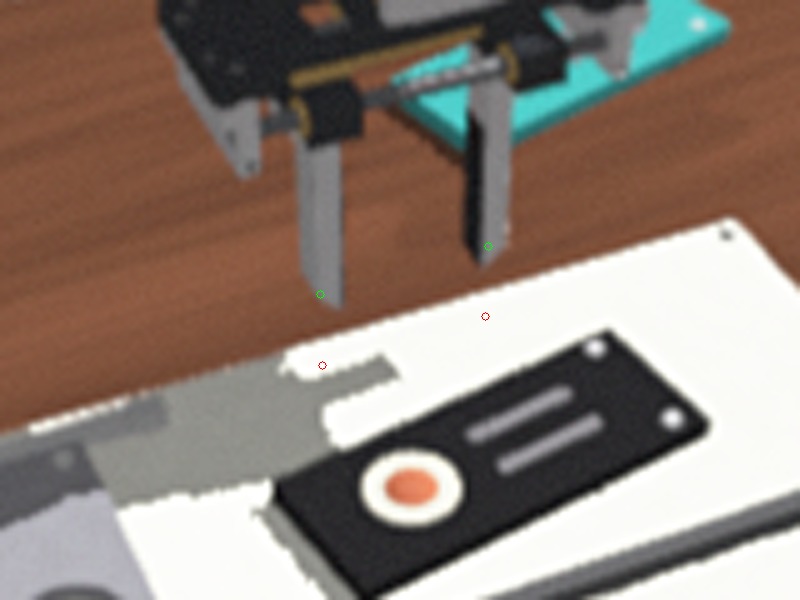

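The scene crop shows the same: the fingertips end close to the green marks, at about (320,300) and (488,262). The real tips are therefore about 36 mm above the reported TCP, which disagrees with the interface text. I'll go down to TCP z ≈ -22 mm, watching the force.

step_arm --plan '[[[0, 0, -8, 0, 100], [0, 0, -16, 0, 100], [0, 0, -22, 0, 100], [0, 0, -28, 0, 100], [0, 0, -33, 0, 100], [0, 0, -36, 0, 100], [0, 0, -38, 0, 100], [0, 0, -38, 0, 100]]]'

```text
time: 5.12
tool_pos: [0.462, 0.0298, -0.0182]
ee_rot: [3.141, 0.001, -0.038]
wrist_force: [0.2, 0.2, -0.5]
width: 0.094
```

step_arm --plan '[[[0, 0, -2, 0, 100], [0, 0, -4, 0, 100], [0, 0, -4, 0, 100]]]'

```text
time: 5.37
tool_pos: [0.4623, 0.0298, -0.0219]
ee_rot: [3.141, 0.0, -0.038]
wrist_force: [0.1, -0.7, 0.2]
width: 0.0941
```

step_arm --plan '[[[6, 0, 0, 0, 100], [12, -0.5, 0, 0, 100], [18, -0.7, 0, 0, 100], [22, -1, 0, 0, 100], [26, -1, 0, 0, 100], [30, -1.2, 0, 0, 100]]]'

```text
time: 5.87
tool_pos: [0.4913, 0.0292, -0.0218]
ee_rot: [-3.14, 0.004, -0.038]
wrist_force: [-4.9, 0.7, 5.7]
width: 0.0939
```

```bash
python3 -c "
from h import *
o=robot.get_obs();print(o['time'],o['tool_pos'],o['wrist_force'],o['width'])
s=cams.snapshot('wrist');cv2.imwrite('pics/w4.png',s['frame'][:,:,::-1])"
```

```text
5.8667 [ 0.49126099  0.02923655 -0.02178876] [-4.94889985  0.74810193  5.71447744] 0.09390783623272975
```

View pics/w4.png

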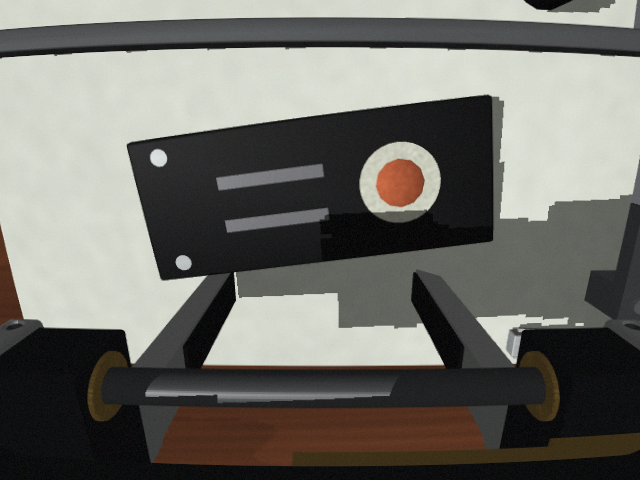

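```bash
python3 -c "
from wr import *
o=robot.get_obs();s=cams.snapshot('wrist');print(o['wrist_force'])
C=wcast(s,o,[(127,144),(492,95),(493,240),(162,279),(235,271)],.022);print(C.round(1).tolist(),[st(p,O,A).round() for p in C],rect(C[:4]/1000))
for z in(.011,.014,.018,.022): print(z,wcast(s,o,[(218,272),(235,272),(414,272),(437,272)],z).round(1).tolist())
"
```

```text
[-0.73375315  1.16476521  1.05234199]
[[569.2, 117.3], [584.4, -51.4], [515.9, -57.2], [501.2, 110.9], [504.3, 72.5]] [array([-154.,   16.]), array([14., 38.]), array([ 22., -31.]), array([-145.,  -52.]), array([-107.,  -47.])] (array([542.54534912,  29.85715866]), array([169.41236877,  68.73139954]), np.float64(-1.481149955254166))
0.011 [[499.9, 84.8], [499.6, 75.6], [496.0, -20.8], [495.5, -33.3]]
0.014 [[501.0, 83.8], [500.7, 74.7], [497.2, -20.0], [496.7, -32.3]]
0.018 [[502.5, 82.5], [502.2, 73.6], [498.8, -19.0], [498.3, -31.1]]
0.022 [[504.1, 81.2], [503.8, 72.5], [500.4, -18.0], [500.0, -29.8]]
```

Tip height is about 15 mm, which is good. The carrier is in contact and turning towards the fence, so I'll continue the push.

step_arm --plan '[[[3, 0, 0, 0, 100], [6, 0, 0, 0, 100], [9, 0, 0, 0, 100], [12, -0.5, 0, 0, 100], [15, -0.5, 0, 0, 100], [18, -0.7, 0, 0, 100], [21, -0.8, 0, 0, 100], [24, -1, 0, 0, 100]]]'

```text
time: 6.63
tool_pos: [0.5164, 0.0272, -0.0218]
ee_rot: [3.141, 0.001, -0.039]
wrist_force: [-4.3, -0.1, 2.2]
width: 0.0942
```

step_arm --plan '[[[2, 0, 0, 0, 100], [4, 0, 0, 0, 100], [6, 0, 0, 0, 100], [8, 0, 0, 0, 100], [9, 0, 0, 0, 100], [10, 0, 0, 0, 100]]]'

```text
time: 7.13
tool_pos: [0.5266, 0.0275, -0.0218]
ee_rot: [3.141, -0.0, -0.038]
wrist_force: [-1.6, -0.4, 1.9]
width: 0.0942
```

step_arm --plan '[[[1, 0, 0, 0, 100], [2, 0, 0, 0, 100], [3, 0, 0, 0, 100]]]'

```text
time: 7.38
tool_pos: [0.5286, 0.0276, -0.0218]
ee_rot: [3.141, 0.002, -0.038]
wrist_force: [-5.5, -0.0, 3.7]
width: 0.0938
```

step_arm --plan '[[[1, 0, 0, 0, 100], [2, 0, 0, 0, 100], [2, 0, 0, 0, 100]]]'

```text
time: 7.63
tool_pos: [0.5285, 0.0275, -0.0217]
ee_rot: [3.141, 0.006, -0.038]
wrist_force: [-9.3, -1.2, 6.3]
width: 0.0942
```

step_arm --plan '[[[1, 0, 0, 0, 100], [1, 0, 0, 0, 100], [1, 0, 0, 0, 100]]]'

```text
time: 7.88
tool_pos: [0.5285, 0.0275, -0.0217]
ee_rot: [3.141, 0.008, -0.038]
wrist_force: [-10.9, -1.4, 8.2]
width: 0.0944
```

```bash
cat > g.py <<'E'
from wr import *
import sys
# rows of fence lower edge / carrier dark top edge by column, plus carrier outline
o=robot.get_obs();s=cams.snapshot('wrist');f=s['frame'];g=f.max(2)
cv2.imwrite(f'pics/{sys.argv[1]}.png',f[:,:,::-1]);print(o['time'],o['tool_pos'].round(4),o['wrist_force'].round(1))
E
python3 g.py w5
```

```text
7.8833 [ 0.5285  0.0275 -0.0217] [-10.9  -1.4   8.2]
```

View pics/w5.png

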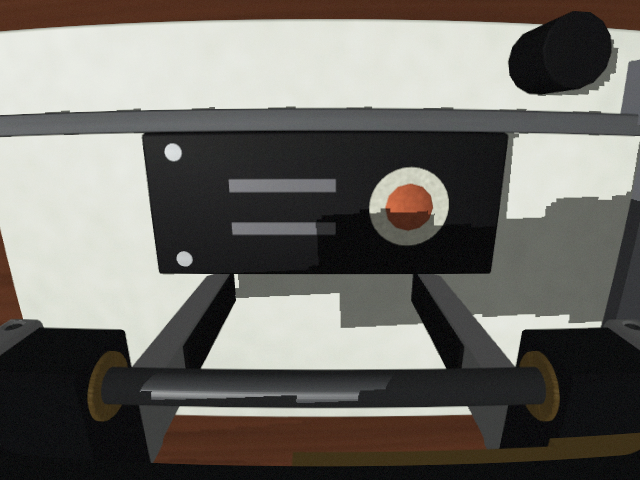

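The wrist view shows the carrier flush along the fence. Its upper edge runs (143,134)–(508,134) along the fence's lower edge, its near edge is at row 272, and the contact force has risen to 11 N. I'll compute its position while retreating.

```bash
python3 -c "
from wr import *
o=robot.get_obs();s=cams.snapshot('wrist')
C=wcast(s,o,[(143,134),(508,134),(491,272),(160,272)],.022);print(C.round(1).tolist(),rect(C/1000),[st(p,O,A).round() for p in C])
print('shell',wcast(s,o,(410,206),.0247).round(1),'fence',wcast(s,o,[(20,134),(600,134)],.022).round(1).tolist())"
```

```text
[[609.5, 107.0], [603.2, -61.4], [535.0, -59.2], [541.3, 109.7]] (array([572.24554443,  23.97805023]), array([169.02105713,  68.22005463]), np.float64(-1.6081978943020243)) [array([-146.,   57.]), array([23., 57.]), array([ 23., -12.]), array([-146.,  -12.])]
shell [[571.3 -15.8]] fence [[613.2, 168.0], [602.5, -106.6]]
```

step_arm --plan '[[[-10, 0, 0, 0, 100], [-25, 0, 0, 0, 100], [-25, 0, 30, 0, 100], [-25, 0, 65, 0, 100], [-20, 35, 80, 0.12, 60], [-5, 70, 80, 0.24, 30], [10, 105, 80, 0.36, 30], [25, 140, 80, 0.48, 30]]]'

```text
time: 8.65
tool_pos: [0.5596, 0.1694, 0.0599]
ee_rot: [3.14, -0.006, 0.447]
wrist_force: [-0.1, -0.3, -0.1]
width: 0.0709
```

step_arm --plan '[[[10, 5, 0, 0.12, 30], [20, 10, 0, 0.24, 30], [25, 10, 0, 0.36, 30], [30, 10, 0, 0.48, 30], [35, 10, 0, 0.6, 30], [40, 10, 0, 0.72, 30], [45, 10, 0, 0.84, 30], [48, 10, 0, 0.96, 30]]]'

```text
time: 9.32
tool_pos: [0.6071, 0.178, 0.0586]
ee_rot: [3.138, -0.002, 1.408]
wrist_force: [-0.0, -0.2, 0.0]
width: 0.0284
```

step_arm --plan '[[[0, 0, 0, 0.12, 30], [0, 0, 0, 0.13, 30], [0, 0, 0, 0.13, 30]]]'

```text
time: 9.57
tool_pos: [0.6061, 0.1778, 0.0585]
ee_rot: [3.14, -0.001, 1.529]
wrist_force: [-0.5, -1.0, -0.4]
width: 0.0281
```

```bash
cat > t.py <<'E'
from m import *
import sys
o=robot.get_obs();print(o['time'],o['tool_pos'].round(4),o['ee_rot'].round(3),o['wrist_force'].round(1),o['width'])
s,f=top(sys.argv[1])
sp,sw=shell(s,f,(140,235,230,420)); print('shell',sp,sw)
print('win',cast(s,(392.7,184),.031)*1000)
E
python3 t.py top3; python3 g.py w6
```

```text
9.5667 [0.6061 0.1778 0.0585] [ 3.140e+00 -1.000e-03  1.529e+00] [-0.5 -1.  -0.4] 0.028100767166846338
shell [390.74782609 140.57391304] [ 655.39766222 -154.50997577]
win [[ 567.1746164  -158.72749467]]
9.6167 [0.6059 0.1777 0.0585] [-0.1  0.5  0.2]
```

step_arm --plan '[[[-28, 0, 0, 0, 30], [-28, 0, -30, 0, 30], [-28, 0, -60, 0, 30], [-28, 0, -72, 0, 30], [-28, 0, -78, 0, 30], [-28, 0, -80, 0, 30], [-28, 0, -80, 0, 30]]]'

```text
time: 10.25
tool_pos: [0.5781, 0.1777, -0.0212]
ee_rot: [3.141, -0.0, 1.531]
wrist_force: [-0.1, -0.2, 1.0]
width: 0.0282
```

```bash
sed -i 's/(140,235,230,420)/eval(sys.argv[2])/' t.py; python3 t.py top4 "(165,215,290,350)"
```

```text
10.25 [ 0.5781  0.1777 -0.0212] [ 3.141 -0.     1.531] [-0.1 -0.2  1. ] 0.028184448332171194
shell [320.64 179.84] [573.02877242 -16.02230565]
win [[ 567.1746164  -158.72749467]]
```

Combining both cameras, the shell has about 141 mm to travel. Contact should come near TCP y ≈ 117 mm. I'll push about 130 mm along the fence, then look.

step_arm --plan '[[[-0.3, -10, 0, 0, 30], [-0.8, -22, 0, 0, 30], [-1.2, -34, 0, 0, 30], [-1.7, -45, 0, 0, 30], [-2, -53, 0, 0, 30], [-2.2, -58, 0, 0, 30], [-2.4, -63, 0, 0, 30], [-2.6, -68, 0, 0, 30]]]'

```text
time: 10.97
tool_pos: [0.575, 0.1099, -0.0214]
ee_rot: [3.141, -0.002, 1.532]
wrist_force: [0.2, 2.6, 0.1]
width: 0.0283
```

step_arm --plan '[[[-0.2, -5, 0, 0, 30], [-0.4, -10, 0, 0, 30], [-0.6, -15, 0, 0, 30], [-0.8, -20, 0, 0, 30], [-1, -25, 0, 0, 30], [-1.1, -30, 0, 0, 30], [-1.3, -35, 0, 0, 30], [-1.4, -38, 0, 0, 30]]]'

```text
time: 11.63
tool_pos: [0.5735, 0.0711, -0.0214]
ee_rot: [3.141, -0.0, 1.532]
wrist_force: [0.9, 5.0, 2.5]
width: 0.0281
```

```bash
python3 t.py top5 "(165,215,300,390)"
```

```text
11.6333 [ 0.5735  0.0711 -0.0214] [ 3.141 -0.     1.532] [0.9 5.  2.5] 0.02814195907522329
shell [344.8  181.68] [570.48307804 -64.1301139 ]
win [[ 567.1746164  -158.72749467]]
```

step_arm --plan '[[[-0.2, -5, 0, 0, 30], [-0.4, -10, 0, 0, 30], [-0.6, -15, 0, 0, 30], [-0.8, -20, 0, 0, 30], [-1, -25, 0, 0, 30], [-1.1, -30, 0, 0, 30], [-1.3, -35, 0, 0, 30], [-1.5, -40, 0, 0, 30]]]'

```text
time: 12.35
tool_pos: [0.572, 0.0312, -0.0215]
ee_rot: [3.141, -0.0, 1.532]
wrist_force: [0.4, 4.9, 4.4]
width: 0.0281
```

step_arm --plan '[[[-0.2, -5, 0, 0, 30], [-0.4, -10, 0, 0, 30], [-0.6, -15, 0, 0, 30], [-0.8, -20, 0, 0, 30], [-1, -25, 0, 0, 30], [-1.1, -30, 0, 0, 30], [-1.3, -35, 0, 0, 30], [-1.4, -38, 0, 0, 30]]]'

```text
time: 13.02
tool_pos: [0.5704, -0.007, -0.0215]
ee_rot: [3.142, -0.0, 1.531]
wrist_force: [0.6, 5.1, 4.5]
width: 0.0283
```

```bash
python3 t.py top6 "(165,205,378,410)"; python3 -c "
import cv2
f=cv2.imread('pics/top6.png');cv2.imwrite('pics/c6.png',cv2.resize(f[140:240,310:440],None,fx=6,fy=6,interpolation=2))"
```

```text
13.0167 [ 0.5704 -0.007  -0.0215] [ 3.142 -0.     1.531] [0.6 5.1 4.5] 0.02829164501595112
shell [384.61538462 183.76923077] [ 568.18205939 -143.4929063 ]
win [[ 567.1746164  -158.72749467]]
```

View pics/c6.png

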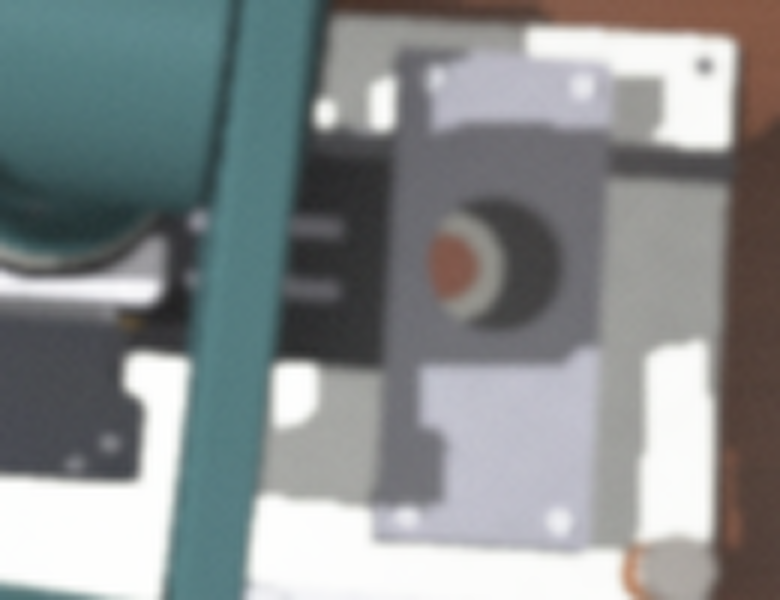

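The crop shows the window circle centred at about (495,264) and the shell centre at about (444,266), so about 16 mm remain. I'll push that in slowly.

step_arm --plan '[[[-0.1, -3, 0, 0, 30], [-0.2, -6, 0, 0, 30], [-0.3, -9, 0, 0, 30], [-0.4, -11, 0, 0, 30], [-0.5, -13, 0, 0, 30], [-0.5, -14.5, 0, 0, 30], [-0.6, -16, 0, 0, 30], [-0.6, -16, 0, 0, 30]]]'

```text
time: 13.73
tool_pos: [0.5698, -0.0226, -0.0217]
ee_rot: [-3.141, -0.0, 1.532]
wrist_force: [-0.2, 4.9, 4.4]
width: 0.0283
```

step_arm --plan '[[[0, 10, 0, 0, 30], [0, 35, 0, 0, 30], [0, 50, 10, 0, 30], [0, 60, 40, 0, 30], [0, 75, 70, 0, 30], [-10, 110, 80, 0, 30], [-20, 145, 90, 0, 30], [-30, 180, 100, 0, 30]]]'

```text
time: 14.4
tool_pos: [0.5391, 0.1572, 0.078]
ee_rot: [-3.141, 0.003, 1.53]
wrist_force: [1.2, 0.7, -0.0]
width: 0.0282
```

```bash
python3 t.py top7 "(170,198,380,406)"; python3 -c "
from m import *
f=cv2.imread('pics/top7.png');cv2.imwrite('pics/c7.png',cv2.resize(f[140:240,310:440],None,fx=6,fy=6,interpolation=2))"
```

```text
14.4 [0.5391 0.1572 0.078 ] [-3.141e+00  3.000e-03  1.530e+00] [ 1.2  0.7 -0. ] 0.0282348321254171
shell [391.8 184.8] [ 566.45837534 -157.85091254]
win [[ 567.1746164  -158.72749467]]
```

View pics/c7.png

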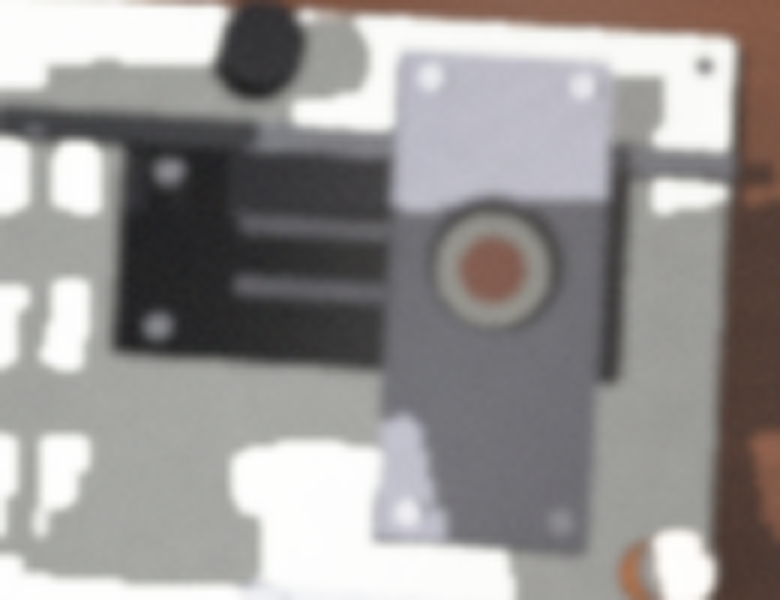

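The crop shows the shell centred in the window, with the white ring even all round at about (493,267) and the near edge parallel to the bridge. The arm is clear, so I'm handing in.

```bash
python3 -c "
from bench import robot
print(robot.close_job())"
```

```text
the job is handed in; nothing more can be done
None
```

The carrier now lies against the fence with the shell centred under the window, and the job is handed in at about 14.4 s. The hand-in reports no verdict.

I pushed the carrier sideways with the two open fingers until it lay flush against the fence. Then I pushed its rear end along the fence, under the bridge, with the fingers at a narrow opening.

**Last checks**
- **Shell:** from the top camera it is about 1 mm from the window centre, and the white ring looks even all round.
- **Alignment before the bridge:** measured when it first reached the fence, the carrier was within about 0.01 rad of the fence direction. Its centre was at station x ≈ -60 mm.
- **Alignment at the end:** I checked this only by eye. The near edge looks parallel to the bridge and the far side meets the fence.
- **Bystanders:** the loupe, the vial and the part of the tweezers in view look where they were. I did not measure them or re-check the jar, dish, spare carrier and slide box.
- **Force:** the highest wrist reading was about 14 N, pressing against the fence.

**Disagreements**
- **Fingertips:** they sit about 36 mm above the reported TCP, unlike the interface text. My first sideways push passed over the carrier without touching it. I confirmed the offset in two cameras and worked at TCP z ≈ -22 mm.
- **Camera position:** the first wrist view disagreed with the top camera by 6–7 mm along the fence. Later views agreed, so I used the top camera for the final positioning.

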